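Brace the jar and unscrew its tight cap

ROBOT

A 6-joint arm with a two-finger parallel gripper is mounted at the origin on a cart in front of the work surface, level with it; the furniture and walls round the work are solid. World frame = base frame: x ahead of the robot, y to its left, z up, the work surface at z = 0. Lengths are in m, angles in degrees, forces in N, time in s.
With the tool pointing down it reaches from about 0.25 to 0.725 m from the base axis. Payload 9.7 kg.
Tool frame: the origin (TCP) lies between the finger pads; the fingertips stand bot.tcp_to_tips ahead of it and the grasp point (between the pads) lies 11 mm behind it (bot.tcp_to_tips is the distance from the TCP to the fingertips, in m); z points along the fingers, y is the line along which they close (so a half turn about z gives the same grasp; the last joint's range is limited). The gripper opens to 85 mm and grips with 20 to 120 N. Pads are 22 mm wide; open, the fingers measure 114 mm over their backs; the gripper's body (76 mm by 85 mm) begins 54 mm behind the grasp point. The pads swing forward as they close: fully open they stand 13 mm farther back than shut.
Start: joints at [-68.411, 4.979, 10.078, 95.1, 0, 90], TCP at [0.202, -0.511, 0.239] pointing down, gripper open.
Joint ranges: [-179.16, 179.16], [-48.56, 103.87], [-65.8, 70.77], [-126.05, 130.52], [-82.76, 87.17], [-180, 180]. Speed limits (degrees/s): [127.2, 127.2, 147.25, 180, 180, 180].

INTERFACE

Orientations are given as [roll, pitch, yaw] about the fixed x, y, z axes, in that order (R = Rz(yaw) Ry(pitch) Rx(roll)).
In Python, from workcell import bot gives the robot as it stands. The module is installed in compiled form; this text tells all that it offers.
- The arm moves only by the tool carry_out, never from a script. Its arguments are lists of equal length, an entry for each row: "linear": the shift along the world's x, y, z normalised to -1 to 1, where 1 is 2 cm, a list of three; "rotation": the turn, a rotation vector about the world's x, y, z normalised to -1 to 1, where 1 is 8 degrees, a list of three; "grip": the closure, from -1 (fully open) to 1 (shut). In form: {"linear": [[tx, ty, tz], ...], "rotation": [[rx, ry, rz], ...], "grip": [grip, ...]}. A call has 1 to 12 rows; each row shifts and turns the commanded pose from where the row before left it; what a row does not reach is not made up. A row lasts 1/10 s, in which the tool goes at most 50 mm and 8.59 degrees, less where a joint would pass 70% of its speed; a pose out of reach is approached as far as the arm can. A call with a number of a shift or a turn outside -1 to 1 is refused whole. A call with a gripper value outside its range is refused whole. The fingers move at their own pace and stop on an object; "grip_force" is the grip in N (left out, the last holds). Time passes only in rows, so rows that do not move let the fingers close. It gives the time, the measured TCP pose, the force, the opening and the grip force at its end, in the units of the state.
- bot.get_obs(): the state, without advancing time (a new reading comes with each control period).
- bot.camera(name): name is "side" or "top" or "wrist"; returns the picture (480x640x3 uint8, blue, green, red); there is no depth.
- bot.camera_model(name): a dict with "fx", "fy", "cx", "cy" (pixels), "distortion" ([k1, k2, p1, p2, k3] as OpenCV has them; the pictures are not rectified), "camera_from_world" (4x4, takes a point from world to camera coordinates). Camera axes: x right, y up, looking along -z (the intrinsics and any distortion apply to the point x, -y, -z); pixel columns grow to the right and rows downward; lengths in m; the calibration is good to about 2 mm. A picture is of the moment at which its call begins: read the wrist's pose just before it. camera_model takes no time and is no camera call; for the wrist camera it gives the pose at the moment of the call.
- bot.job_done(): hands the job in; it is judged then, once.
The state is a dict: "time": time; "q": joint angles; "qd": joint speeds; "joint_efforts": joint torques, N m; "ee_pos": TCP position; "tcp_rot": TCP orientation; "wrist_force": force on the tool from outside, world axes, zero at the start; "torque": the same for the moment, N m; "opening": finger opening in m; "grasp_force": force on a finger pad.
Only numpy, scipy, OpenCV 4.12 (cv2) and the standard library are available. Lean on these libraries where they do the work, as an engineer would, in place of code of your own. Each camera call takes 0.05 s, during which the arm holds its last target. There are 200 camera calls.

TASK

Hang the yellow brace by its eye on the steel post of the grey jar stand, right down on the shoulder and with its fork over the orange lug, so that the jar can no longer spin. Then unscrew the tight blue cap, turning it anticlockwise just until it comes free (not on into the next thread stop), lift it off and finish still holding it level about two centimetres above the jar's mouth, with the brace left in place. Do not disturb the other things on the bench.

Things in the scene. Friction and masses are not known exactly. Their poses are not given: they have to be found in the camera images.
- stand: Jar stand fixed to the bench, grey base plate 110 x 240 x 12 mm reaching from y = -75 to +165 mm. Origin on the bench top on the jar's vertical axis; z up. At x = y = 0 an orange cup (84 mm across, top at z = 53 mm) holds a clear jar (70 mm across, shoulder up to z = 98 mm, neck 38 mm across up to z = 118 mm). The post stands at y = +125 mm.
- post_top (a point): Top of the upright steel blade post, at x = 0, y = 125, z = 78 mm in the stand's frame. The blade is 10 mm (x) by 30 mm (y) thick, tapered over its top 8 mm. Round its foot is a dark shoulder, 28 mm wide, from y = 70 to 149 mm, top at z = 34 mm, on which the hung brace rests. Axes as the stand's.
- jar (a joint): Turn of the cup with the jar about its axis, rad, anticlockwise from above positive, 0 at the start. It turns with 0.06 N m, so unbraced the jar just spins with the cap. At 0 the cup's orange lug (8 mm wide, out to 65 mm from the axis, z = 24 to 58 mm) points along the stand's +y, to the post; with the brace hung it turns by 0.25 rad at most.
- jar_mouth (a point): Centre of the jar's glass rim, 118 mm above the bench, on the axis; turns with the jar. A springy red seal ring on the rim pushes the cap up with about 25 N and stands up to 8 mm above the rim when the cap is off.
- brace: Loose yellow brace plate, 34 x 103 x 12 mm, 0.15 kg, lying flat. Origin: middle of its eye, on the underside; z up. The eye is a hole 14 mm (x) by 34 mm (y). The plate runs from y = +25 to -78 mm, where a fork opens: slot 14 mm wide (x), 25 mm deep. Hung, its axes agree with the stand's, its origin is at x = 0, y = 125, z = 34 mm there, and the fork straddles the orange lug.
- brace_handle (a point): Centre of the top of the brace's black upright handle, 64 mm above its underside, at x = 0, y = -39 mm in the brace's frame. The handle is a plate 12 mm thick (x), 28 mm long (y), rising 52 mm above the yellow plate; pinch it across its thickness.
- cap: Loose blue ribbed cap, 59 mm across, 26 mm high, 0.08 kg, white mark on top. Origin: centre of its open lower rim, z up, 101 mm above the bench when on. Three lugs in it sit under thread ledges of the neck: an anticlockwise turn of 0.7 rad relative to the jar frees it, beyond 1.2 rad it runs into the next stop. It rises under 1 mm in turning and needs about 0.5 N m; once free it lifts off.
- brass_weight: Brass weight, 32 mm across, 28 mm high, fixed to the bench; origin under its centre.
- pine_block: Bystander: plain pine block, 45 x 70 x 45 mm; origin under its centre.
- polish_tin: Round tin with green lid, 77 mm across, 34 mm high, fixed to the bench; origin under its centre.
- cork_block: Bystander: cork block, 50 x 85 x 30 mm; origin under its centre.

How it is judged (in metres and radians):
On the way, in this order (a step that is already met when the one before it is completed fails the run):
1. the brace hangs on the post, down on the shoulder, let go (x of brace in the frame of stand between -0.006 and 0.006 m and y of brace in the frame of stand between 0.119 and 0.131 m and z of brace in the frame of stand between 0.03 and 0.038 m and angle between brace's own z axis and vertical below 0.1 rad and contact force between brace and the fingers below 0.1 N), for 0.2 s.
2. the cap is turned free of the jar's threads (angle between the x axis of cap and the x axis of jar_mouth, either way round above 0.5 rad and angle between cap's own z axis and vertical below 0.2 rad), for 0.1 s.
At the end, for the whole second after the job is handed in: The fingers hold the cap still and level (within 0.2 rad), touching nothing of the jar, its lower rim 10 to 58 mm above the glass rim and its centre within 20 mm of the jar's axis; the brace hangs on the post within 6 mm sideways and 4 mm in height of its seat, level (x of brace in the frame of stand between -0.006 and 0.006 m and y of brace in the frame of stand between 0.119 and 0.131 m and z of brace in the frame of stand between 0.03 and 0.038 m and angle between brace's own z axis and vertical below 0.1 rad and z of cap in the frame of stand between 0.128 and 0.176 m and horizontal distance between cap and jar_mouth below 0.02 m and angle between cap's own z axis and vertical below 0.2 rad and contact force between cap and the fingers above 1 N and contact force between cap and stand below 0.2 N and linear speed of cap below 0.03 m/s); the arm keeps its last pose, push and grip.
It fails at once if the pine block is moved by more than 30 mm (distance of pine_block from where it was at the start of the episode above 0.03 m).
It fails at once if the cork block is moved by more than 30 mm (distance of cork_block from where it was at the start of the episode above 0.03 m).
It fails at once if the cap, not yet lifted, is turned on into the next thread stop (angle between the x axis of cap and the x axis of jar_mouth, either way round above 1.38 rad and z of cap in the frame of stand below 0.106 m).
It also fails if it takes over 51 s, if anything falls off the work surface, if the arm or the gripper's body presses on something with over 40 N, if the wrist force passes 120 N, or if a joint passes its speed limit or range.

## Working session

There is one attempt and no reset: what is moved stays moved. The work goes in short steps, Python scripts to look and compute and a tool call to move; the robot and the scene stay as the last step left them, time stands still between calls to the robot, and variables do not carry over. Pictures are saved under pics/ and viewed, at most 10 in all, crops included, and the job is handed in when it is done.

Besides the shell and the picture viewer there is one more tool, called after "Request:" in YAML: its name, and indented under it one key for each argument. carry_out: Moves the arm, as the interface text tells. Its arguments: {"type":"object","properties":{"linear":{"type":"array","items":{"type":"array","items":{"type":"number"}}},"rotation":{"type":"array","items":{"type":"array","items":{"type":"number"}}},"grip":{"type":"array","items":{"type":"number"}},"grip_force":{"type":"number"}},"required":["linear","rotation","grip"]}

```bash
mkdir -p pics; python3 - <<'E'
from workcell import bot
import cv2
o=bot.get_obs(); print(o, bot.tcp_to_tips)
for n in ["top","side"]:
    im=bot.camera(n); cv2.imwrite(f"pics/{n}0.png",im); print(n,bot.camera_model(n))
E
```

```text
{'time': 0.0, 'q': array([-6.84104757e+01,  5.00968955e+00,  1.00327991e+01,  9.50982415e+01,
       -4.99753692e-04,  9.00001717e+01]), 'qd': array([-0.01766756,  0.01125803,  0.03057723,  0.04291655,  0.02160133,
        0.03995957]), 'joint_efforts': array([-1.72982192e-03, -5.20392501e+01,  4.64798784e+01,  1.66348089e-02,
       -5.12497513e-05, -1.74870627e-05]), 'ee_pos': array([ 0.2022915 , -0.51120961,  0.23858176]), 'tcp_rot': array([-1.79924868e+02,  4.99978454e-04,  2.15893533e+01]), 'wrist_force': array([-0.08254631, -0.30001331,  0.26307926]), 'torque': array([ 0.03960686, -0.03021062,  0.04916007]), 'grasp_force': 0.0, 'opening': 0.08554141968779394} 0.008
top {'fx': 555.8802959969246, 'fy': 555.8802959969246, 'cx': 316.857332742151, 'cy': 240.0660475187635, 'distortion': array([0.01403186, 0.        , 0.        , 0.        , 0.        ]), 'camera_from_world': array([[ 0.00780363, -0.99996502, -0.00301185,  0.08378795],
       [ 0.99184532,  0.00735704,  0.12723495, -0.60860369],
       [-0.12720834, -0.00398019,  0.99186803, -1.31303938],
       [ 0.        ,  0.        ,  0.        ,  1.        ]])}
side {'fx': 501.2968273597418, 'fy': 501.2968273597418, 'cx': 311.670890975023, 'cy': 242.61832365036676, 'distortion': array([-0.14208649,  0.        ,  0.        ,  0.        ,  0.        ]), 'camera_from_world': array([[-0.89637417, -0.44305065,  0.01481471,  0.54006687],
       [ 0.21462622, -0.40450271,  0.88899558, -0.17884878],
       [-0.38787748,  0.8000523 ,  0.45767607, -1.30791016],
       [ 0.        ,  0.        ,  0.        ,  1.        ]])}
```

View pics/top0.png

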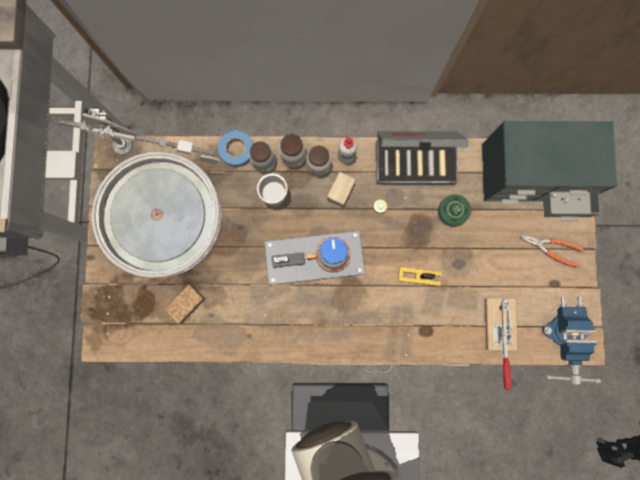

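View pics/side0.png

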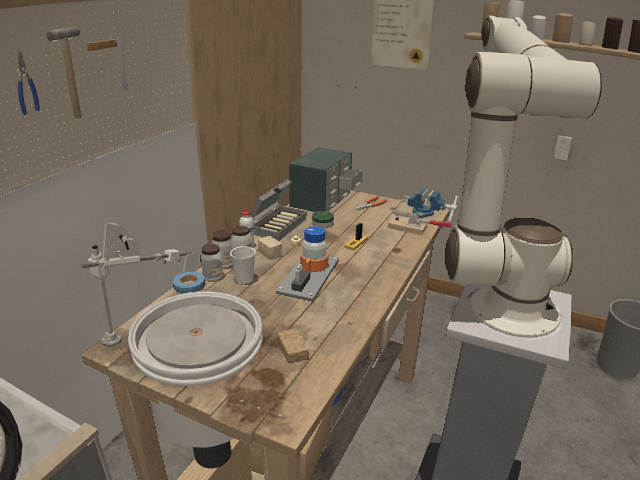

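The top view shows the stand around (315,258), with the cap at (333,250) and the post at (280,260). The yellow brace is at (420,276) with its handle at about (430,276). Next I'll measure these.

```bash
cat > h.py <<'E'
import numpy as np, cv2
from workcell import bot
def ray(m,uv):
    K=np.array([[m['fx'],0,m['cx']],[0,m['fy'],m['cy']],[0,0,1.]])
    p=cv2.undistortPoints(np.array(uv,float).reshape(-1,1,2),K,m['distortion']).reshape(-1,2)
    T=m['camera_from_world'];R=T[:3,:3];o=-R.T@T[:3,3]
    return o,np.c_[p[:,0],-p[:,1],-np.ones(len(p))]@R
def plane(m,uv,z):
    o,d=ray(m,uv); return o+d*((z-o[2])/d[:,2])[:,None]
def mask(im,lo,hi):
    h=cv2.cvtColor(im,cv2.COLOR_BGR2HSV); return cv2.inRange(h,np.array(lo),np.array(hi))
def big(mk,n=1,roi=None):
    if roi is not None:
        z=np.zeros_like(mk);x0,y0,x1,y1=roi;z[y0:y1,x0:x1]=mk[y0:y1,x0:x1];mk=z
    c,_=cv2.findContours(mk,cv2.RETR_EXTERNAL,cv2.CHAIN_APPROX_NONE)
    return sorted(c,key=cv2.contourArea)[::-1][:n]
E
python3 - <<'E'
from h import *
np.set_printoptions(precision=4,suppress=True)
im=cv2.imread("pics/top0.png"); m=bot.camera_model("top")
c=big(mask(im,(20,150,100),(35,255,255)),1,(380,250,460,300))[0]
r=cv2.minAreaRect(c); b=plane(m,cv2.boxPoints(r),.012); print("brace",r,b,b.mean(0))
c=big(mask(im,(100,120,60),(125,255,255)),1,(300,220,370,280))[0]
(x,y),rr=cv2.minEnclosingCircle(c); print("cap",x,y,rr,plane(m,[(x,y)],.127), rr*2/555*1.2)
p=im[225:290,255:370]; 
c=big(mask(im,(95,5,90),(130,60,190)),1,(255,225,372,290))[0]; r=cv2.minAreaRect(c);b=plane(m,cv2.boxPoints(r),.012);print("plate",r,b,b.mean(0))
a=cv2.resize(im[225:295,255:375],None,fx=6,fy=6,interpolation=cv2.INTER_CUBIC)
d=cv2.resize(im[255:295,390:450],None,fx=6,fy=6,interpolation=cv2.INTER_CUBIC)
out=np.zeros((420,800,3),np.uint8);out[:,:]=0; a=a[:, :]; out=np.zeros((600,720,3),np.uint8);out[:420,:720]=a;out[420:,:360]=d[:180]
cv2.imwrite("pics/c1.png",out)
E
```

```text
brace ((419.3384704589844, 276.29229736328125), (40.93146514892578, 12.651541709899902), 7.125016689300537) [[ 0.5139 -0.1122  0.012 ]
 [ 0.5448 -0.1164  0.012 ]
 [ 0.5331 -0.216   0.012 ]
 [ 0.5023 -0.2115  0.012 ]] [ 0.5235 -0.164   0.012 ]
cap 333.3999938964844 250.39999389648438 12.606452941894531 [[0.5733 0.0504 0.127 ]] 0.05451439110008446
plate ((338.0, 238.0), (0.0, 0.0), 0.0) [[0.617  0.0361 0.012 ]
 [0.617  0.0361 0.012 ]
 [0.617  0.0361 0.012 ]
 [0.617  0.0361 0.012 ]] [0.617  0.0361 0.012 ]
```

View pics/c1.png

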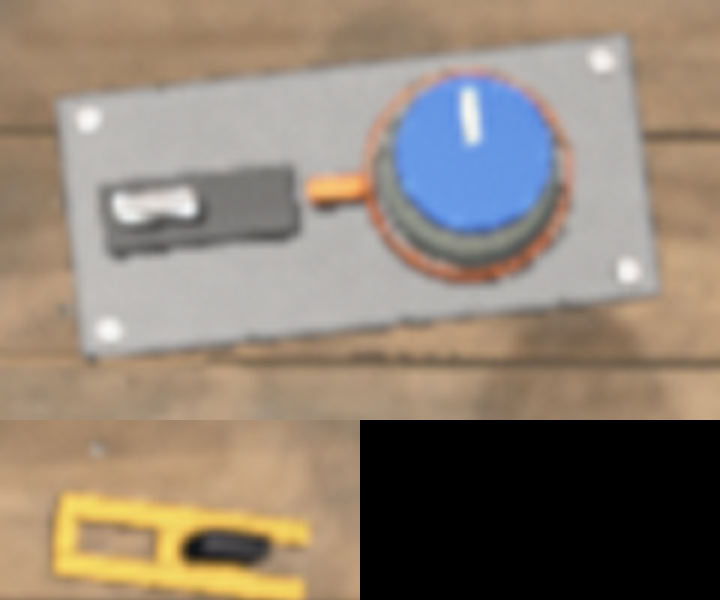

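Top crop: the eye is at the left of the brace and the fork at the right. The plate corners are at about (264.5,242), (359.5,231), (365,274) and (269,284). The brace handle should be near (0.522,-0.176) with brace yaw about -7°. I'll move above it for a wrist view.

Request:
carry_out:
  linear:
    - [1, 1, 0]
    - [1, 1, 0]
    - [1, 1, 0]
    - [1, 1, 0]
    - [1, 1, 0]
    - [1, 1, 0]
    - [1, 1, 0]
    - [1, 1, 0]
    - [1, 1, 0]
    - [1, 1, 0]
    - [1, 1, 0]
    - [1, 1, 0]
  rotation:
    - [0, 0, 0.645]
    - [0, 0, 0.645]
    - [0, 0, 0.645]
    - [0, 0, 0.645]
    - [0, 0, 0.645]
    - [0, 0, 0.645]
    - [0, 0, 0.645]
    - [0, 0, 0.645]
    - [0, 0, 0.645]
    - [0, 0, 0.645]
    - [0, 0, 0.645]
    - [0, 0, 0.645]
  grip: [-1, -1, -1, -1, -1, -1, -1, -1, -1, -1, -1, -1]

```text
time: 1.3
ee_pos: [0.443, -0.2704, 0.2389]
tcp_rot: [-180.0, -0.0, 83.7]
wrist_force: [0.4, -0.2, 0.5]
opening: 0.0857
grasp_force: 0.0
```

Request:
carry_out:
  linear:
    - [0.9, 1, 0]
    - [0.9, 1, 0]
    - [0.9, 1, 0]
    - [0.9, 1, 0]
    - [0.4, 0.75, 0]
    - [0, 0, 0]
    - [0, 0, 0]
  rotation:
    - [0, 0, 0]
    - [0, 0, 0]
    - [0, 0, 0]
    - [0, 0, 0]
    - [0, 0, 0]
    - [0, 0, 0]
    - [0, 0, 0]
  grip: [-1, -1, -1, -1, -1, -1, -1]

```text
time: 2.0
ee_pos: [0.5222, -0.1764, 0.239]
tcp_rot: [-180.0, 0.0, 83.6]
wrist_force: [-0.6, -0.1, 0.3]
opening: 0.0855
grasp_force: 0.0
```

```bash
python3 - <<'E'
from h import *
np.set_printoptions(precision=4,suppress=True)
o=bot.get_obs();print(o['q'],o['ee_pos'],o['tcp_rot'])
m=bot.camera_model("wrist");im=bot.camera("wrist");cv2.imwrite("pics/w1.png",im)
T=m['camera_from_world'];print(-T[:3,:3].T@T[:3,3])
c=big(mask(im,(20,120,80),(35,255,255)))[0]
r=cv2.minAreaRect(c);b=plane(m,cv2.boxPoints(r),.012);print(r,b,b.mean(0))
t=bot.camera_model("top")
b=plane(t,[(264.5,241.7),(359.5,230.8),(365,273.7),(269.2,284.2)],.012)
for i in range(4):print(b[i],np.linalg.norm(b[i]-b[i-1]))
print(b.mean(0),np.degrees(np.arctan2(-(b[0]-b[1]+b[3]-b[2])[0],(b[0]-b[1]+b[3]-b[2])[1])))
E
```

```text
[-18.6538   5.1786  10.2564  95.1206  -0.0135  77.7896] [ 0.5222 -0.1764  0.239 ] [-179.9553    0.0042   83.5567]
[ 0.5323 -0.0961  0.3743]
((317.5, 201.0), (98.0, 33.0), 90.0) [[ 0.5148 -0.1129  0.012 ]
 [ 0.5471 -0.1166  0.012 ]
 [ 0.5372 -0.2179  0.012 ]
 [ 0.5019 -0.2139  0.012 ]] [ 0.5252 -0.1653  0.012 ]
[0.6064 0.2184 0.012 ] 0.10599438858657736
[ 0.6354 -0.0173  0.012 ] 0.23744759002056456
[ 0.5288 -0.0306  0.012 ] 0.10740926478133138
[0.5012 0.2047 0.012 ] 0.236952788656582
[0.568  0.0938 0.012 ] 6.857943642301104
```

View pics/w1.png

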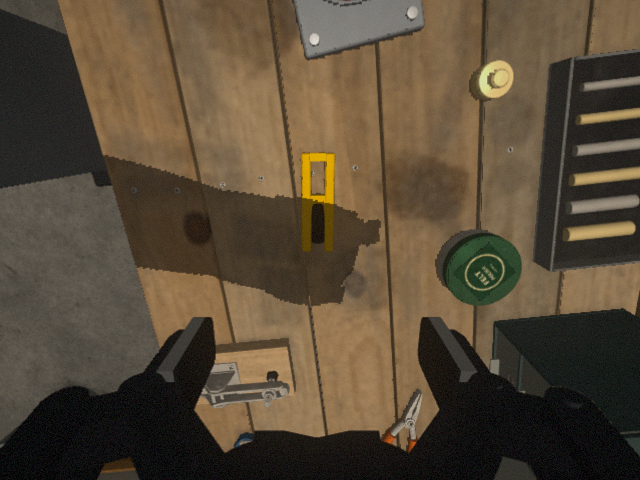

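Wrist view: the brace is at (317,201), upright in the image and centred between the fingers (midpoint column 317). The position agrees within 2 mm. I'll descend and pinch the handle.

Request:
carry_out:
  linear:
    - [0.05, 0, -1]
    - [0, 0, -1]
    - [0, 0, -1]
    - [0, 0, -1]
    - [0, 0, -1]
    - [0, 0, -1]
    - [0, 0, -1]
    - [0, 0, -1]
    - [0, 0, -1]
    - [0, 0, -1]
    - [0, 0, -0.1]
    - [0, 0, 0]
  rotation:
    - [0, 0, 0]
    - [0, 0, 0]
    - [0, 0, 0]
    - [0, 0, 0]
    - [0, 0, 0]
    - [0, 0, 0]
    - [0, 0, 0]
    - [0, 0, 0]
    - [0, 0, 0]
    - [0, 0, 0]
    - [0, 0, 0]
    - [0, 0, 0]
  grip: [-1, -1, -1, -1, -1, -1, -1, -1, -1, -1, -1, -1]
  grip_force: 60

```text
time: 3.25
ee_pos: [0.5228, -0.177, 0.0374]
tcp_rot: [-180.0, -0.0, 83.5]
wrist_force: [0.0, -0.9, 0.1]
opening: 0.0851
grasp_force: 0.0
```

Request:
carry_out:
  linear:
    - [0, 0, 0]
    - [0, 0, 0]
    - [0, 0, 0]
    - [0, 0, 0]
    - [0, 0, 0]
    - [0, 0, 0]
    - [0, 0, 0]
    - [0, 0, 0]
    - [0, 0, 0]
    - [0, 0, 0]
  rotation:
    - [0, 0, 0]
    - [0, 0, 0]
    - [0, 0, 0]
    - [0, 0, 0]
    - [0, 0, 0]
    - [0, 0, 0]
    - [0, 0, 0]
    - [0, 0, 0]
    - [0, 0, 0]
    - [0, 0, 0]
  grip: [1, 1, 1, 1, 1, 1, 1, 1, 1, 1]

```text
time: 4.25
ee_pos: [0.5235, -0.1764, 0.0375]
tcp_rot: [180.0, -0.0, 83.5]
wrist_force: [-0.7, 1.1, 5.4]
opening: 0.0113
grasp_force: 58.9
```

Request:
carry_out:
  linear:
    - [0, 0, 1]
    - [0, 0, 1]
    - [0, 0, 1]
    - [0, 0, 1]
    - [0, 0, 1]
    - [0, 0, 1]
    - [0, 0, 1]
    - [0, 0, 1]
  rotation:
    - [0, 0, 0]
    - [0, 0, 0]
    - [0, 0, 0]
    - [0, 0, 0]
    - [0, 0, 0]
    - [0, 0, 0]
    - [0, 0, 0]
    - [0, 0, 0]
  grip: [1, 1, 1, 1, 1, 1, 1, 1]

```text
time: 5.05
ee_pos: [0.5232, -0.1764, 0.1974]
tcp_rot: [-179.9, -0.0, 83.5]
wrist_force: [0.1, 0.5, -1.9]
opening: 0.011
grasp_force: 58.5
```

Request:
carry_out:
  linear:
    - [0.2, 1, 0]
    - [0.2, 1, 0]
    - [0.2, 1, 0]
    - [0.2, 1, 0]
    - [0.2, 1, 0]
    - [0.2, 1, 0]
    - [0.2, 1, 0]
    - [0.2, 1, 0]
    - [0.2, 1, 0]
    - [0.2, 1, 0]
    - [0.2, 1, 0]
    - [0.2, 0.8, 0]
  rotation:
    - [0, 0, 0.14]
    - [0, 0, 0.14]
    - [0, 0, 0.14]
    - [0, 0, 0.14]
    - [0, 0, 0.14]
    - [0, 0, 0.14]
    - [0, 0, 0.14]
    - [0, 0, 0.14]
    - [0, 0, 0.14]
    - [0, 0, 0.14]
    - [0, 0, 0.14]
    - [0, 0, 0.14]
  grip: [1, 1, 1, 1, 1, 1, 1, 1, 1, 1, 1, 1]

```text
time: 6.25
ee_pos: [0.5714, 0.0607, 0.1966]
tcp_rot: [-179.9, -0.0, 97.0]
wrist_force: [0.6, -0.7, -1.8]
opening: 0.0112
grasp_force: 58.6
```

Request:
carry_out:
  linear:
    - [0, 0, 0]
    - [0, 0, 0]
    - [0, 0, 0]
  rotation:
    - [0, 0, 0]
    - [0, 0, 0]
    - [0, 0, 0]
  grip: [1, 1, 1]

```text
time: 6.55
ee_pos: [0.5713, 0.059, 0.1971]
tcp_rot: [-180.0, 0.0, 96.9]
wrist_force: [0.6, -0.1, -1.6]
opening: 0.0112
grasp_force: 58.6
```

```bash
python3 - <<'E'
from h import *
np.set_printoptions(precision=4,suppress=True)
o=bot.get_obs();print(o['q'],o['ee_pos'],o['tcp_rot'])
m=bot.camera_model("wrist");im=bot.camera("wrist");cv2.imwrite("pics/w2.png",im)
np.save("w2.npy",m,allow_pickle=True)
cv2.imwrite("pics/t2.png",bot.camera("top"))
E
```

```text
[ 5.9042  7.6796  8.3396 90.6835 -0.0129 88.9938] [0.5713 0.059  0.1971] [-179.9763    0.0125   96.9104]
```

View pics/w2.png

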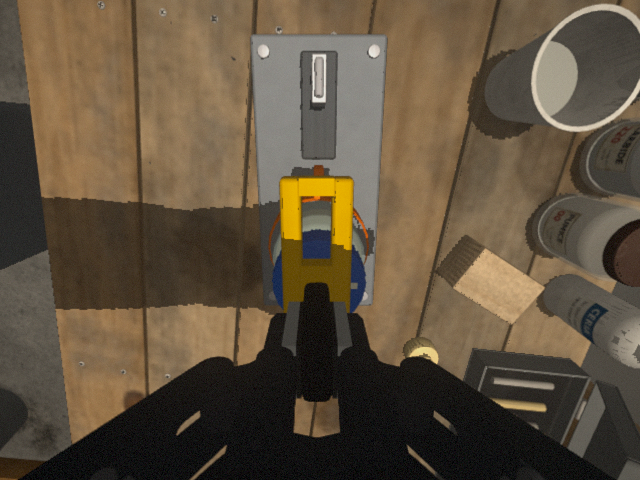

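The wrist view shows the brace held straight with its front edge at row 177 and the eye near (318,230). The post is at (319,78) and the plate corners are at (251,36) and (387,36), all aligned with the image. I'll compute the eye-to-post offset.

```bash
python3 - <<'E'
from h import *
np.set_printoptions(precision=4,suppress=True)
im=cv2.imread("pics/w2.png");m=np.load("w2.npy",allow_pickle=True).item()
yaw=np.radians(6.9);R=np.array([[np.cos(yaw),np.sin(yaw)],[-np.sin(yaw),np.cos(yaw)]])
tcp=np.array([0.5713,0.059])
def show(n,uv,z):
    p=plane(m,uv,z); print(n,np.array(uv).tolist(),"world",p[:,:2].tolist().__repr__()[:0],"rel tcp (standaxes) mm",(1000*(p[:,:2]-tcp)@R.T).round(1).tolist(), "mean world",p.mean(0))
y=mask(im,(20,120,60),(35,255,255)); c=big(y)[0]; x0,y0,w,h=cv2.boundingRect(c)
# front row/left right at rows 190
for r in (182,190,240,290):
    xs=np.where(y[r,260:380])[0]+260; g=np.where(np.diff(xs)>3)[0]; print(r,xs[0],xs[-1],[(xs[i],xs[i+1]) for i in g])
col=y[:,318]; print("col318",np.where(np.diff(col.astype(int))!=0)[0])
zt=.0975+.075 # plate top guess: tcp-.0375(grasp)+...
zt=.1971-.0375+.012
show("front",[(x0,y0),(x0+w,y0)],zt)
g=mask(im,(0,0,130),(179,60,255)); c=big(g,1,(303,50,335,110))[0]; b=cv2.boundingRect(c); print("post",b,cv2.minAreaRect(c))
X,Y,W,H=b; show("post",[(X,Y),(X+W,Y),(X,Y+H),(X+W,Y+H),(X+W/2,Y+H/2)],.078)
hsv=cv2.cvtColor(im,cv2.COLOR_BGR2GRAY);print(hsv[75,295:345]);print(hsv[40:170:2,306]);print(hsv[70,245:400:1])
show("should",[(302,52),(337,52),(302,158),(337,158)],.034)
show("plate",[(251,36),(387,36)],.012)
E
```

```text
182 279 352 []
190 280 352 []
240 281 351 [(np.int64(301), np.int64(331))]
290 283 349 [(np.int64(303), np.int64(329))]
col318 [175 195 258 281]
front [[279, 175], [354, 175]] world  rel tcp (standaxes) mm [[-15.8, 62.5], [17.7, 62.5]] mean world [0.5647 0.1212 0.1716]
post (312, 54, 15, 49) ((318.9999694824219, 78.0), (13.999998092651367, 47.99999237060547), 0.0)
post [[312.0, 54.0], [327.0, 54.0], [312.0, 103.0], [327.0, 103.0], [319.5, 78.5]] world  rel tcp (standaxes) mm [[-2.0, 128.0], [7.6, 128.0], [-2.1, 99.0], [7.9, 99.0], [2.9, 113.8]] mean world [0.5605 0.1721 0.078 ]
[140 142 141 138 132 104  67  82  93  92  95  90  93  93  90  73  86 174
 224 185 125 123 169 180 182 180 168 141 139 228 208 117  88  92  91  99
  93  99  95  98  81  77 116 142 143 139 139 139 139 140]
[142 142 139 140 142 116  83  96  95  98  96  94  93  98  96  91  96  97
  97  95  93  92  96  97  93  92  97  95  99  93  93  95  94  93  93  95
  92  93  92  94  89  91  96  95  95  96  97  89  91  91  88  93  92  92
  92  93  93  94  89  71 134 136 136 134  75]
[124 125 124 122  93  71  79 100 118 131 140 1
[... 186 characters left out ...]
 85  96  96  92  91  94  92  91  80  90 179 212 113 127 153
 175 179 178 180 168 140 137 226 211 116  92  92  96  96  94  93  96  98
  86  74 104 141 142 140 139 140 141 144 140 137 138 143 141 139 139 139
 138 142 141 142 139 142 143 141 138 141 138 140 137 138 139 139 139 138
 140 142 139 140 139 142 141 140 139 138 142 143 131 112  94 110 112 115
 114 111 111 113 109 112 113 106 112 116 114]
should [[302, 52], [337, 52], [302, 158], [337, 158]] world  rel tcp (standaxes) mm [[-9.9, 137.5], [16.2, 137.5], [-10.9, 60.6], [17.6, 60.6]] mean world [0.5626 0.1577 0.034 ]
plate [[251, 36], [387, 36]] world  rel tcp (standaxes) mm [[-51.0, 152.9], [56.8, 152.8]] mean world [0.5558 0.2111 0.012 ]
```

Request:
carry_out:
  linear:
    - [-0.09, 0.955, 0]
    - [-0.09, 0.955, 0]
    - [-0.09, 0.955, 0]
    - [-0.09, 0.955, 0]
    - [0, 0, 0]
    - [0, 0, -0.9]
    - [0, 0, -0.9]
    - [0, 0, -0.9]
    - [0, 0, -0.9]
    - [0, 0, 0]
    - [0, 0, 0]
    - [0, 0, 0]
  rotation:
    - [0, 0, 0]
    - [0, 0, 0]
    - [0, 0, 0]
    - [0, 0, 0]
    - [0, 0, 0]
    - [0, 0, 0]
    - [0, 0, 0]
    - [0, 0, 0]
    - [0, 0, 0]
    - [0, 0, 0]
    - [0, 0, 0]
    - [0, 0, 0]
  grip: [1, 1, 1, 1, 1, 1, 1, 1, 1, 1, 1, 1]

```text
time: 7.85
ee_pos: [0.5647, 0.1357, 0.1266]
tcp_rot: [179.9, -0.0, 96.9]
wrist_force: [0.0, -1.3, -1.4]
opening: 0.0111
grasp_force: 58.5
```

```bash
python3 - <<'E'
from h import *
o=bot.get_obs();print(o['ee_pos'],o['tcp_rot'])
m=bot.camera_model("wrist");im=bot.camera("wrist");np.save("w3.npy",m,allow_pickle=True)
cv2.imwrite("pics/w3.png",im)
cv2.imwrite("pics/w3c.png",cv2.resize(im[150:300,240:400],None,fx=4,fy=4,interpolation=cv2.INTER_CUBIC))
E
```

```text
[0.56472058 0.1356784  0.12662156] [ 1.79905343e+02 -7.24894138e-03  9.69185951e+01]
```

View pics/w3c.png

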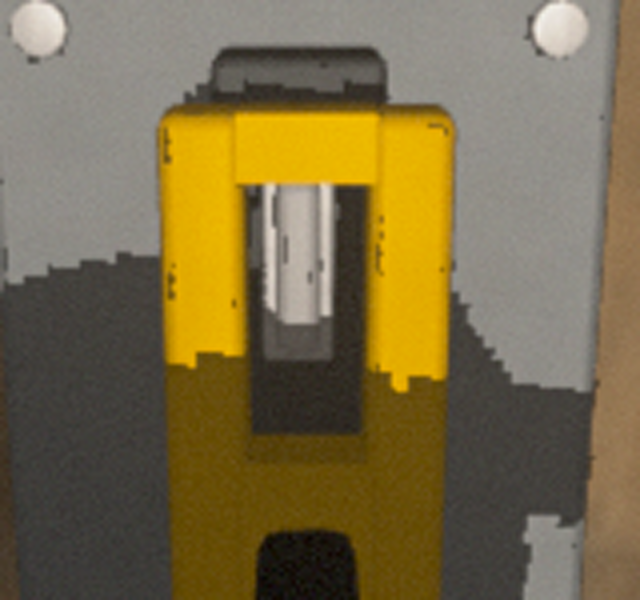

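Through the eye, the post appears slightly left and well forward of centre. In the crop, the eye spans x 245–370 and y 185–462, and the post spans x 264–333 with its near edge at row 360. I'll convert to mm.

```bash
python3 - <<'E'
from h import *
m=np.load("w3.npy",allow_pickle=True).item()
yaw=np.radians(6.92);R=np.array([[np.cos(yaw),np.sin(yaw)],[-np.sin(yaw),np.cos(yaw)]])
tcp=np.array([0.56472,0.13568])
def s(n,uv,z):
    uv=[(u/4+240,v/4+150) for u,v in uv]; p=plane(m,uv,z); print(n,(1000*(p[:,:2]-tcp)@R.T).round(1).tolist())
s("front edge",[(158,104),(456,104)],.1011)
s("eye top",[(236,185),(379,185),(245,462),(367,462)],.1011)
s("eye bottom back",[(250,435),(363,435)],.0891)
s("post base of taper",[(264,360),(333,360)],.070)
s("post top",[(278,324),(320,324)],.078)
s("shoulder front",[(212,48),(386,48)],.034)
s("plate/screws",[(39,27),(560,27)],.014)
T=m['camera_from_world'];print(1000*((-T[:3,:3].T@T[:3,3])[:2]-tcp)@R.T, T[2,:3])
E
```

```text
front edge [[-15.6, 62.1], [17.8, 62.0]]
eye top [[-7.0, 53.0], [9.3, 53.0], [-6.4, 19.3], [8.4, 19.3]]
eye bottom back [[-6.3, 18.4], [8.4, 18.4]]
post base of taper [[-4.9, 22.8], [4.8, 22.8]]
post top [[-2.7, 30.3], [2.9, 30.3]]
shoulder front [[-13.6, 62.9], [13.6, 62.9]]
plate/screws [[-44.1, 64.9], [44.2, 64.8]]
[ 0.69477332 80.68195078] [-0.03904949  0.31127067  0.94951867]
```

Request:
carry_out:
  linear:
    - [-0.05, 0.055, 0]
    - [0, 0, -0.3]
    - [0, 0, -0.3]
    - [0, 0, -0.3]
    - [0, 0, -0.3]
    - [0, 0, 0]
    - [0, 0, 0]
  rotation:
    - [0, 0, 0]
    - [0, 0, 0]
    - [0, 0, 0]
    - [0, 0, 0]
    - [0, 0, 0]
    - [0, 0, 0]
    - [0, 0, 0]
  grip: [1, 1, 1, 1, 1, 1, 1]

```text
time: 8.6
ee_pos: [0.563, 0.1371, 0.1011]
tcp_rot: [-180.0, 0.0, 96.9]
wrist_force: [-0.1, -0.3, -1.6]
opening: 0.0111
grasp_force: 58.5
```

Request:
carry_out:
  linear:
    - [0, 0, -0.3]
    - [0, 0, -0.3]
    - [0, 0, -0.3]
    - [0, 0, -0.3]
    - [0, 0, 0]
    - [0, 0, 0]
  rotation:
    - [0, 0, 0]
    - [0, 0, 0]
    - [0, 0, 0]
    - [0, 0, 0]
    - [0, 0, 0]
    - [0, 0, 0]
  grip: [1, 1, 1, 1, 1, 1]

```text
time: 9.2
ee_pos: [0.5631, 0.1371, 0.0771]
tcp_rot: [-180.0, 0.0, 96.9]
wrist_force: [-0.1, -0.1, -0.7]
opening: 0.0115
grasp_force: 58.5
```

Request:
carry_out:
  linear:
    - [0, 0, -0.1]
    - [0, 0, -0.1]
    - [0, 0, -0.08]
    - [0, 0, 0]
    - [0, 0, 0]
  rotation:
    - [0, 0, 0]
    - [0, 0, 0]
    - [0, 0, 0]
    - [0, 0, 0]
    - [0, 0, 0]
  grip: [1, 1, 1, 1, 1]

```text
time: 9.7
ee_pos: [0.5632, 0.1371, 0.0717]
tcp_rot: [180.0, -0.0, 97.0]
wrist_force: [0.3, 0.8, -1.9]
opening: 0.0112
grasp_force: 58.9
```

Request:
carry_out:
  linear:
    - [0, 0, 0]
    - [0, 0, 0]
    - [0, 0, 0]
    - [0, 0, 0]
    - [0, 0, 0]
    - [0, 0, 0]
    - [0, 0, 1]
    - [0, 0, 1]
    - [0, 0, 1]
    - [0, 0, 1]
    - [0, 0, 1]
    - [0, 0, 1]
  rotation:
    - [0, 0, 0]
    - [0, 0, 0]
    - [0, 0, 0]
    - [0, 0, 0]
    - [0, 0, 0]
    - [0, 0, 0]
    - [0, 0, 0]
    - [0, 0, 0]
    - [0, 0, 0]
    - [0, 0, 0]
    - [0, 0, 0]
    - [0, 0, 0]
  grip: [-1, -1, -1, -1, -1, -1, -1, -1, -1, -1, -1, -1]

```text
time: 10.9
ee_pos: [0.5631, 0.1371, 0.1925]
tcp_rot: [180.0, -0.0, 96.9]
wrist_force: [0.2, 0.9, 0.3]
opening: 0.0852
grasp_force: 0.0
```

```bash
python3 - <<'E'
from h import *
np.set_printoptions(precision=4,suppress=True)
o=bot.get_obs();print(o['ee_pos'],o['tcp_rot'],o['q'])
m=bot.camera_model("wrist");im=bot.camera("wrist");np.save("w4.npy",m,allow_pickle=True)
s=bot.camera("side");t=bot.camera("top")
cv2.imwrite("pics/w4.png",im)
a=cv2.resize(im[150:450,200:440],None,fx=2,fy=2);b=cv2.resize(s[210:310,265:345],None,fx=4,fy=4);b=np.vstack([b,np.zeros((200,320,3),np.uint8)])
cv2.imwrite("pics/c4.png",np.hstack([a,b]))
mt=bot.camera_model("top")
c=big(mask(t,(100,120,60),(125,255,255)),1,(300,220,370,280))
if len(c):
  (x,y),r=cv2.minEnclosingCircle(c[0]);print(x,y,r,plane(mt,[(x,y)],.127))
E
```

```text
[0.5631 0.1371 0.1925] [179.9965  -0.0017  96.9485] [13.6799  8.3301  8.5594 90.2256  0.0013 96.7313]
334.2368469238281 250.13157653808594 12.301992416381836 [[0.5739 0.0485 0.127 ]]
```

View pics/c4.png

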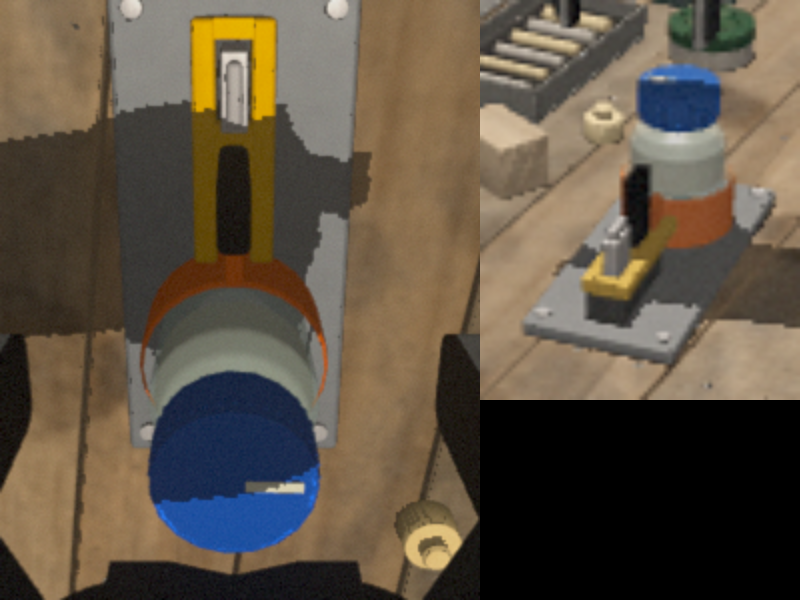

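The brace sits down on the shoulder with the post through the eye and the orange lug in the fork. In the wrist picture the cap is centred near column 317. Next I'll measure the cap centre and the open fingertip height.

```bash
python3 - <<'E'
from h import *
np.set_printoptions(precision=4,suppress=True)
im=cv2.imread("pics/w4.png");m=np.load("w4.npy",allow_pickle=True).item()
o,_=ray(m,[(0,0)]);print("cam",o,m['fx'])
g=cv2.cvtColor(im,cv2.COLOR_BGR2GRAY)
for r in range(306,350,4):
    row=g[r].astype(int); 
    L=[c for c in range(180,240) if row[c-1]<45<=row[c]]; Rr=[c for c in range(400,450) if row[c-1]>=45>row[c]]
    if L and Rr:
        o,d=ray(m,[(L[-1],r),(Rr[0],r)]); d/= -d[:,2:3]
        k=.0852/np.linalg.norm((d[0]-d[1])[:2]); print(r,L,Rr,"z",o[2]-k,"xy",(o+k*d.mean(0))[:2])
    else: print(r,L,Rr)
c=big(mask(im,(100,120,20),(130,255,255)),1,(260,300,380,440))[0]
x,y,w,h=cv2.boundingRect(c);print(x,y,w,h)
p=plane(m,[(x+w/2,y+h)],.127);print("near edge",p)
row=[c for c in range(360,430,10)]
q=plane(m,[(x,y+h-43),(x+w,y+h-43)],.127);print(q,np.linalg.norm(q[0]-q[1]))
print("centre from near edge", p[0,:2]+.0295*np.array([-.12,.993]))
E
```

```text
cam [0.5542 0.2173 0.3279] 354.7274637380621
306 [184, 192, 194, 196, 198, 203, 206, 210, 215, 218, 220, 223, 225, 228, 231, 236] []
310 [188, 191, 197, 205, 209, 212, 225, 229, 235] []
314 [183, 186, 190, 193, 197, 202, 205, 210, 217, 221, 225, 228, 235, 238] []
318 [180, 213] [422] z 0.19933423959828003 xy [0.5634 0.1459]
322 [213] [421] z 0.1992282329933782 xy [0.5634 0.144 ]
326 [213] [421] z 0.1997398081194945 xy [0.5636 0.1424]
330 [184, 214] [420] z 0.19901262872873213 xy [0.5639 0.1401]
334 [181, 214] [420] z 0.1995288912591492 xy [0.564  0.1386]
338 [214] [419] z 0.1994217081844322 xy [0.5641 0.1366]
342 [215] [419] z 0.1993132658425539 xy [0.5645 0.1347]
346 [215] [418] z 0.19920367679945847 xy [0.5646 0.1326]
275 336 85 90
near edge [[0.579  0.0197 0.127 ]]
[[0.5458 0.0528 0.127 ]
 [0.6033 0.0598 0.127 ]] 0.0578775716659727
centre from near edge [0.5755 0.049 ]
```

Request:
carry_out:
  linear:
    - [0.11, -0.87, 0]
    - [0.11, -0.87, 0]
    - [0.11, -0.87, 0]
    - [0.11, -0.87, 0]
    - [0.12, -0.87, 0]
    - [0, 0, 0]
    - [0, 0, -0.9]
    - [0, 0, -0.9]
    - [0, 0, -0.9]
    - [0, 0, -0.9]
    - [0, 0, -0.87]
    - [0, 0, 0]
  rotation:
    - [0, 0, -0.425]
    - [0, 0, -0.425]
    - [0, 0, -0.425]
    - [0, 0, -0.425]
    - [0, 0, -0.425]
    - [0, 0, 0]
    - [0, 0, 0]
    - [0, 0, 0]
    - [0, 0, 0]
    - [0, 0, 0]
    - [0, 0, 0]
    - [0, 0, 0]
  grip: [-1, -1, -1, -1, -1, -1, -1, -1, -1, -1, -1, -1]
  grip_force: 40

```text
time: 12.25
ee_pos: [0.5726, 0.0506, 0.0989]
tcp_rot: [-179.7, 0.1, 80.0]
wrist_force: [-0.4, 0.2, -1.0]
opening: 0.0857
grasp_force: 0.0
```

Request:
carry_out:
  linear:
    - [0, 0, 0]
    - [0, 0, 0]
    - [0, 0, 0]
    - [0, 0, 0]
    - [0, 0, 0]
    - [0, 0, 0]
  rotation:
    - [0, 0, 0]
    - [0, 0, 0]
    - [0, 0, 0]
    - [0, 0, 0]
    - [0, 0, 0]
    - [0, 0, 0]
  grip: [1, 1, 1, 1, 1, 1]

```text
time: 12.85
ee_pos: [0.5747, 0.0504, 0.1036]
tcp_rot: [179.9, -0.1, 80.0]
wrist_force: [-2.7, 1.9, 6.3]
opening: 0.0586
grasp_force: 43.2
```

Request:
carry_out:
  linear:
    - [0, 0, 0]
    - [0, 0, 0]
    - [0, 0, 0]
    - [0, 0, 0]
    - [0, 0, 0]
    - [0, 0, 0]
    - [0, 0, 0]
    - [0, 0, 0]
    - [0, 0, 0]
    - [0, 0, 0]
    - [0, 0, 0]
  rotation:
    - [0, 0, 0]
    - [0, 0, 0]
    - [0, 0, 0.5]
    - [0, 0, 0.5]
    - [0, 0, 0.5]
    - [0, 0, 0.5]
    - [0, 0, 0.5]
    - [0, 0, 0.5]
    - [0, 0, 0.5]
    - [0, 0, 0]
    - [0, 0, 0]
  grip: [1, 1, 1, 1, 1, 1, 1, 1, 1, 1, 1]
  grip_force: 110

```text
time: 13.95
ee_pos: [0.5755, 0.0502, 0.1044]
tcp_rot: [179.8, 0.0, 108.0]
wrist_force: [-0.8, 1.9, 9.7]
opening: 0.0572
grasp_force: 114.8
```

```bash
python3 - <<'E'
from h import *
np.set_printoptions(precision=3,suppress=True)
o=bot.get_obs();print(o)
E
```

```text
{'time': 13.95, 'q': array([ 4.985,  8.002, -1.528, 80.258, -0.   , 77.019]), 'qd': array([ 0.167,  0.115, -0.053, -0.149, -0.088,  0.2  ]), 'joint_efforts': array([ -0.454, -50.333,  42.524,  -0.627,  -0.129,  -0.025]), 'ee_pos': array([0.575, 0.05 , 0.104]), 'tcp_rot': array([179.794,   0.048, 107.965]), 'wrist_force': array([-0.789,  1.871,  9.709]), 'torque': array([0.056, 0.357, 0.046]), 'grasp_force': 114.7641158849001, 'opening': 0.057195548197899265}
```

```bash
python3 - <<'E'
from h import *
im=bot.camera("wrist");s=bot.camera("side");t=bot.camera("top")
cv2.imwrite("pics/w5.png",im)
b=cv2.resize(s[210:310,265:345],None,fx=3,fy=3)
c=cv2.resize(t[225:295,255:375],None,fx=3,fy=3)
out=np.zeros((600,800,3),np.uint8);a=im[0:480,140:540];out[:480,:400]=a;out[:300,410:650]=b;out[310:520,410:770]=c
cv2.imwrite("pics/c5.png",out)
E
```

```text
(no output)
```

View pics/c5.png

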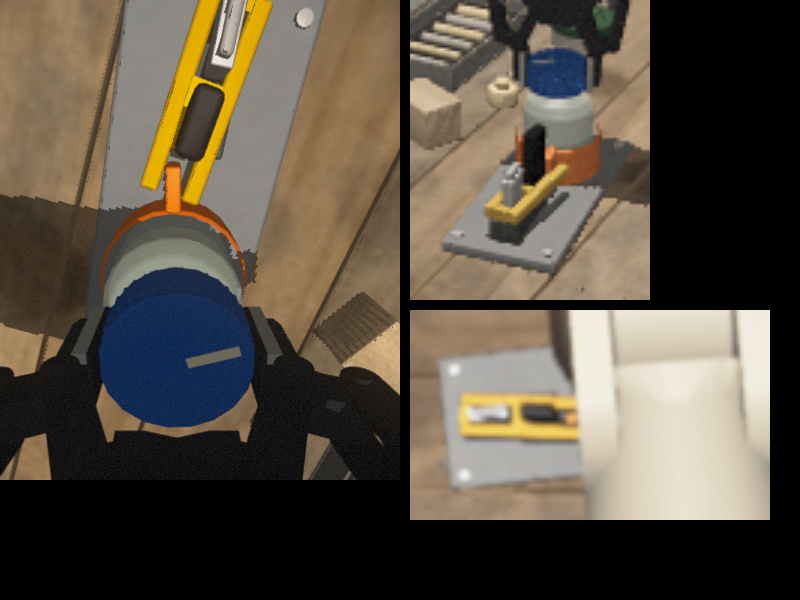

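The lug has turned about 0.2 rad against the fork, with the brace still seated, and the cap mark has turned about 25°. I'll keep turning.

Request:
carry_out:
  linear:
    - [0, 0, 0]
    - [0, 0, 0]
    - [0, 0, 0]
    - [0, 0, 0]
    - [0, 0, 0]
  rotation:
    - [0, 0, 0.5]
    - [0, 0, 0.5]
    - [0, 0, 0.5]
    - [0, 0, 0.5]
    - [0, 0, 0.5]
  grip: [1, 1, 1, 1, 1]
  grip_force: 120

```text
time: 14.6
ee_pos: [0.575, 0.0505, 0.1049]
tcp_rot: [179.8, 0.1, 128.1]
wrist_force: [-6.3, 1.2, 15.5]
opening: 0.0567
grasp_force: 125.3
```

```bash
cat > look.py <<'E'
from h import *
import sys
o=bot.get_obs();m=bot.camera_model("wrist");im=bot.camera("wrist");cv2.imwrite(sys.argv[1],im)
print(o['torque'].round(3),o['wrist_force'].round(1),o['tcp_rot'].round(1),o['ee_pos'].round(4),o['opening'])
r=im[300:440,230:410];h=cv2.cvtColor(r,cv2.COLOR_BGR2HSV)
blue=cv2.inRange(h,(100,120,20),(130,255,255));bc=max(cv2.findContours(blue,0,1)[0],key=cv2.contourArea)
f=np.zeros_like(blue);cv2.drawContours(f,[cv2.convexHull(bc)],-1,255,-1);f=cv2.erode(f,np.ones((7,7)))
mk=f&cv2.bitwise_not(cv2.inRange(h,(95,90,0),(135,255,255)))
c=max(cv2.findContours(mk,0,1)[0],key=cv2.contourArea)
(u,v),s,a=cv2.minAreaRect(c);bp=cv2.boxPoints(((u,v),s,a))+[230,300]
e=[(bp[i]+bp[(i+1)%4])/2 for i in range(4)]
pr=max([(e[0],e[2]),(e[1],e[3])],key=lambda q:np.linalg.norm(q[0]-q[1]))
w=plane(m,pr,o['ee_pos'][2]+.024)[:,:2];cn=o['ee_pos'][:2]
w=sorted(w,key=lambda p:np.linalg.norm(p-cn));d=w[1]-w[0]
print("mark px",pr,"len",np.linalg.norm(d),"world angle",np.degrees(np.arctan2(d[1],d[0])).round(1))
# lug (orange)
l=mask(im,(5,130,60),(18,255,255));c=big(l)[0][:,0,:];i=c[:,1].argmin();tp=c[c[:,1]<=c[i,1]+2].mean(0)
p=plane(m,[tp],.058)[0,:2]-np.array([.5743,.050]);print("lug tip px",tp,"r",np.linalg.norm(p),"angle from +y stand",np.degrees(np.arctan2(p[1],p[0]))-96.9)
E
python3 look.py pics/w6.png
```

```text
[ 0.245  1.186 -0.256] [-6.3  1.2 15.5] [1.798e+02 1.000e-01 1.281e+02] [0.575  0.0505 0.1049] 0.0567411822998563
mark px (array([379.94311523, 350.56116486]), array([326.3164978, 363.3293972])) len 0.02027964925483215 world angle 53.7
lug tip px [349.         168.28571429] r 0.0653935950422533 angle from +y stand 15.083830823648412
```

The cap has turned about 47° and the jar about 15°, so they are about 32° apart. There is no slip, since the mark stays fixed in the hand. I'll turn another 20°, to about 52° apart, which is past the 40° release point and short of the 69° stop.

Request:
carry_out:
  linear:
    - [0, 0, 0]
    - [0, 0, 0]
    - [0, 0, 0]
    - [0, 0, 0]
    - [0, 0, 0]
    - [0, 0, 0]
    - [0, 0, 0]
  rotation:
    - [0, 0, 0.5]
    - [0, 0, 0.5]
    - [0, 0, 0.5]
    - [0, 0, 0.5]
    - [0, 0, 0.5]
    - [0, 0, 0]
    - [0, 0, 0]
  grip: [1, 1, 1, 1, 1, 1, 1]

```text
time: 15.35
ee_pos: [0.5755, 0.0503, 0.1051]
tcp_rot: [179.8, 0.2, 148.0]
wrist_force: [-3.5, 0.6, 14.8]
opening: 0.0567
grasp_force: 125.3
```

```bash
python3 look.py pics/w7.png
```

```text
[0.131 0.746 0.038] [-3.5  0.6 14.8] [179.8   0.2 148. ] [0.5755 0.0503 0.1051] 0.05665435751049941
mark px (array([379.95385742, 350.60623169]), array([326.32723999, 363.37446785])) len 0.020288102757812218 world angle 73.6
lug tip px [382.5        186.16666667] r 0.06348795022278614 angle from +y stand 17.179282313742632
```

Request:
carry_out:
  linear:
    - [0, 0, 0.15]
    - [0, 0, 0.15]
    - [0, 0, 0.15]
    - [0, 0, 0]
    - [0, 0, 0]
  rotation:
    - [0, 0, 0]
    - [0, 0, 0]
    - [0, 0, 0]
    - [0, 0, 0]
    - [0, 0, 0]
  grip: [1, 1, 1, 1, 1]

```text
time: 15.9
ee_pos: [0.5744, 0.0501, 0.1111]
tcp_rot: [-180.0, -0.0, 147.9]
wrist_force: [0.0, 0.2, -0.5]
opening: 0.057
grasp_force: 127.2
```

Request:
carry_out:
  linear:
    - [0, 0, 0.4]
    - [0, 0, 0.4]
    - [0, 0, 0.4]
    - [0, 0, 0.4]
    - [0, 0, 0]
    - [0, 0, 0]
    - [0, 0, 0]
    - [0, 0, 0]
    - [0, 0, 0]
    - [0, 0, 0]
  rotation:
    - [0, 0, 0]
    - [0, 0, 0]
    - [0, 0, 0]
    - [0, 0, 0]
    - [0, 0, 0]
    - [0, 0, 0]
    - [0, 0, 0]
    - [0, 0, 0]
    - [0, 0, 0]
    - [0, 0, 0]
  grip: [1, 1, 1, 1, 1, 1, 1, 1, 1, 1]

```text
time: 16.9
ee_pos: [0.5743, 0.0501, 0.1431]
tcp_rot: [-180.0, -0.0, 147.9]
wrist_force: [0.1, 0.0, 0.1]
opening: 0.0564
grasp_force: 127.2
```

```bash
python3 - <<'E'
from h import *
o=bot.get_obs();print(o['ee_pos'],o['wrist_force'],o['grasp_force'],o['opening'])
im=bot.camera("wrist");s=bot.camera("side")
b=cv2.resize(s[190:310,265:345],None,fx=4,fy=4)
out=np.zeros((480,720,3),np.uint8);out[:,:400]=im[:,140:540];out[:,400:]=b
cv2.imwrite("pics/c8.png",out)
E
```

```text
[0.57427719 0.05007669 0.14309271] [0.08652495 0.01675143 0.14895277] 127.20268853008747 0.05636890599091756
```

View pics/c8.png

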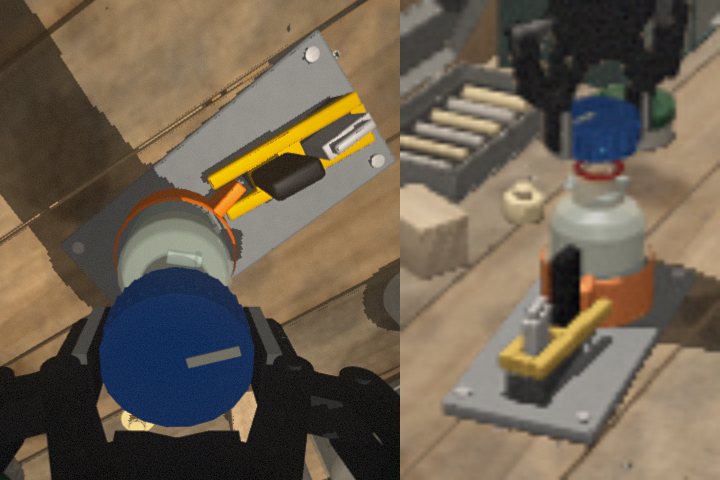

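The cap is held level above the jar's mouth with the red seal visible below it, and the brace is still on the post. I'll check the brace's levelness before handing in.

```bash
python3 - <<'E'
from h import *
s=bot.camera("side");w=bot.camera("wrist");ms=bot.camera_model("side");mw=bot.camera_model("wrist")
def st(p):
    a=np.radians(6.9);R=np.array([[np.cos(a),np.sin(a)],[-np.sin(a),np.cos(a)]])
    return (1000*(p[:,:2]-[.5743,.050])@R.T).round(1)
cs=big(mask(s,(20,100,60),(35,255,255)),1,(270,250,345,300))[0][:,0]
print("side right/top tip",cs[cs[:,0].argmax()],cs[cs[:,0].argmin()])
print(st(plane(ms,[cs[cs[:,0].argmax()],cs[cs[:,0].argmin()]],.046)))
# wrist: prong tips from the viewed picture (crop+140)
px=[(348,181),(369,217),(501,93)]
print("wrist",st(plane(mw,px,.046)))
E
```

```text
side right/top tip [316 268] [290 278]
[[-33.9  71.2]
 [ 14.2 147. ]]
wrist [[-25.4  47.8]
 [  2.5  44.3]
 [ -9.1 151.2]]
```

```bash
python3 -c "
from workcell import bot
print(bot.job_done())"
```

```text
the job is handed in; nothing more can be done
None
```

I handed the job in at about 17 s: the brace is seated on the post with its fork over the lug, and the freed cap is held level about two centimetres above the jar's mouth. No verdict came back, and my levelness check on the brace was only approximate.

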